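# Return an instrument case through the push flap

## Robot

A 7-joint arm with a two-finger parallel gripper is mounted at the origin on the work surface. World frame = base frame: x ahead of the robot, y to its left, z up, the work surface at z = 0. Lengths are in m, angles in rad, forces in N, time in s.
With the tool pointing down it reaches from about 0.4 to 0.875 m from the base axis. Payload 6.5 kg.
Tool frame: the origin (TCP) lies at the very end of the fingers, on their centre line; the grasp point (between the pads) lies 19 mm behind it; z points along the fingers, y is the line along which they close (so a half turn about z gives the same grasp; the last joint's range is limited). The gripper opens to 88 mm and grips with 3 to 60 N. Pads are 18 mm wide; open, the fingers measure 123 mm over their backs; the gripper's body (75 mm by 187 mm) begins 45 mm behind the grasp point.
Start: joints at [1.08, 0.536, -0.004, 1.538, 0.003, 1.067, -0.071], TCP at [0.268, -0.592, 0.216] pointing down, gripper open.
Joint ranges: [-2.7, 2.7], [-0.37, 2.16], [-1.27, 1.26], [0.24, 2.4], [-1.31, 4.45], [0.19, 1.91], [-2.76, 2.76]. Speed limits (rad/s): [2.39, 2.39, 3.14, 3.14, 3.14, 3.14, 3.14].

## Interface

Orientations are given as a unit quaternion [x, y, z, w].
In Python, from station import bot, cams gives the robot as it stands. The module is installed in compiled form; this text tells all that it offers.
- The arm moves only by the shell command python3 -m handwheel 'ROWS'. ROWS is JSON, a list of rows, each a list of 7 numbers: the opening, from 0 (shut) to 1 (fully open), then the shift along the tool's x, y, z in m, then the turn, a rotation vector about the tool's x, y, z in rad. A call has 1 to 20 rows; each row is the pose to reach, as a shift and turn from the pose commanded when the call began, along the tool's axes at that moment; what a row does not reach only later rows make up. A row lasts 1/10 s, in which the tool goes at most 50 mm and 8.59 degrees, less where a joint would pass 70% of its speed; a pose out of reach is approached as far as the arm can. A call with a gripper value outside its range is refused whole. The fingers move at their own pace and stop on an object; the grip force is fixed at half the most. Time passes only in rows, so rows that repeat a pose let the fingers close. It gives the time, the measured TCP pose, the force, the opening and the grip force at its end, in the units of the state.
- bot.observe(): the state, without advancing time (a new reading comes with each control period).
- cams.read_camera(name): name is "side" or "top"; returns the picture (420x560x3 uint8, blue, green, red); there is no depth.
- cams.camera_model(name): a dict with "fov_y" (degrees; the focal length in pixels is half the picture's height over the tangent of half this angle, whatever the lens; pixels are square), "cx", "cy" (the principal point, pixels), "world_to_cam" (4x4, takes a point from world to camera coordinates). Camera axes: x right, y up, looking along -z (the intrinsics and any distortion apply to the point x, -y, -z); pixel columns grow to the right and rows downward; lengths in m; the calibration is good to about 2 mm. A picture is of the moment at which its call begins. camera_model takes no time and is no camera call.
- bot.finish_job(): hands the job in; it is judged then, once.
The state is a dict: "time_s": time; "qpos": joint angles; "dq": joint speeds; "effort": joint torques, N m; "position": TCP position; "tool_rot": TCP orientation; "contact_force": force on the tool from outside, world axes, zero at the start; "torque": the same for the moment, N m; "grip_width": finger opening in m; "grip_force": force on a finger pad.
Only numpy, scipy, OpenCV 4.12 (cv2) and the standard library are available. Lean on these libraries where they do the work, as an engineer would, in place of code of your own. Each camera call takes 0.05 s, during which the arm holds its last target. There are 200 camera calls.

## Task

Return the closed steel instrument case: push it across the feed shelf until it lies in line with the flap, then push it, narrow end first, against the hanging flap and on through, so that it slides all the way down the chute, and draw your fingers back so that the flap swings shut behind it. Only push the case along the shelf - do not lift it or tip it up - and leave the covered dish, the spray bottle and the jar where they stand.

Things in the scene. Friction and masses are not known exactly. Their poses are not given: they have to be found in the camera images.
- station: White return station, fixed. Origin on the table below the middle of the flap; its x points from the feed shelf through the flap into the chute (within 0.3 rad of world x), y left, z up. Sizes in mm in its frame. Housing behind the panel: y -120 to 120, x 0 to 232, under a clear hood whose top is level at z 172 to x 80 (bolt heads to 174), then slopes down to z 104 at the rear.
- shelf (a point): Centre of the top of the feed shelf, station x -100, z 90. Level, navy mat, 200 along x (station x -200 to 0) by 380 along y, front and side edges open with no rim; top 90 above the table. Case and dish lie on it.
- mouth (a point): Middle of the lower edge of the mouth, at the flap: station x 0, y 0, z 90 (shelf level). The mouth is 106 wide (y -53 to 53) and 68 high, cut in an upright panel x -5 to 0, y -120 to 120, z 90 to 172.
- lip (a point): Inner end of the slick level sill that carries the shelf level on behind the flap: station x 64, z 90. From here a slick chute, 130 wide, falls away at 28 degrees to an end pad at x 220. A case whose middle has passed this point (its rear end is then about 4 past the mouth) tips and slides down by itself.
- flap (a joint): Stainless push flap, 126 wide, 66 tall, 2 thick, 0.07 kg, slick, behind the mouth on a level hinge rod along station y at x 3, z 162; its lower edge hangs 6 above the shelf. 0 = hanging shut; grows as its lower edge is pushed inward (+x), at most 1.35 rad. Under 1 N opens it, it swings shut by itself in about a second, and it does not open outward.
- case_center (a point): Closed stainless instrument case, a flat box 120 (its x) by 90 (y) by 26 (z) with perforated lid, 0.2 to 0.45 kg, too wide to grip, flat on the feed shelf left or right of the mouth, its x (long side) within 0.3 rad of the station's x. This point is its centre, 13 above its underside.
- dish: Low covered glass dish, 56 diameter, 15.5 high, on the feed shelf on the other side of the mouth. Origin: centre of its underside. To be left alone.
- spray: Clear spray bottle with a black head, 60 diameter, 172 high, on the table beside the chute housing. Origin: centre of its underside. To be left alone.
- jar: Small jar, 48 diameter, 70 high, on the table on the other side of the chute housing. Origin: centre of its underside. To be left alone.
Things that resemble listed ones, but are neither listed nor needed, are in the scene too. There is more than one size of the part that bears case_center; the job needs the middle-sized.

How it is judged:
By the outcome, as a careful person would: the job done as asked, in the order asked, and still so for the second after the job is handed in, with the robot touching nothing.
It also fails if it takes over 67 s, if anything falls off the work surface, if the arm or the gripper's body presses on something with over 40 N, if the wrist force passes 120 N, or if a joint passes its speed limit or range.

## Working session

There is one attempt and no reset: what is moved stays moved. The work goes in short steps, Python scripts to look and compute and a shell command to move; the robot and the scene stay as the last step left them, time stands still between calls to the robot, and variables do not carry over. Pictures are saved under pics/ and viewed, at most 10 in all, crops included, and the job is handed in when it is done.

```bash
mkdir -p pics; python3 - <<'E'
from station import bot,cams
import cv2,json
for n in("top","side"):
    im=cams.read_camera(n);cv2.imwrite(f"pics/{n}0.png",im)
    m=cams.camera_model(n);print(n,{k:(v.tolist() if hasattr(v,'tolist') else v) for k,v in m.items()})
print(bot.observe())
E
```

```text
top {'fov_y': 49.84916774041481, 'cx': 275.42646565747106, 'cy': 201.13287859237266, 'world_to_cam': [[0.07636838531520489, -0.9970796123682031, -0.000341063075779551, 0.008213890805807854], [0.9753843495653578, 0.07463572362039016, 0.2074966972812437, -0.6089156161571382], [-0.20686527100340396, -0.016178855315936432, 0.9782356588743604, -0.9206900486837041], [0.0, 0.0, 0.0, 1.0]]}
side {'fov_y': 45.02468272167313, 'cx': 273.0081756164279, 'cy': 207.145756132518, 'world_to_cam': [[-0.6948939116096456, -0.7189095557459318, 0.01707343741116984, 0.43606198087887965], [0.3806901113031379, -0.34762293972690267, 0.856874162833511, -0.2857361366011944], [-0.6100799052286924, 0.6019363275570044, 0.5152428231458795, -0.5942975586507252], [0.0, 0.0, 0.0, 1.0]]}
{'time_s': 0.1, 'qpos': array([ 1.07977796,  0.53706402, -0.00443949,  1.5387454 ,  0.00259153,
        1.06729901, -0.07117637]), 'dq': array([ 0.00028726, -0.00169856,  0.00085016, -0.00284263,  0.00077275,
        0.00054293,  0.00093704]), 'effort': array([ 2.95261685e-03, -5.72076631e+01,  9.94140878e-01, -2.52231145e+01,
       -5.61833975e-02,  1.34673627e-02, -1.26606045e-05]), 'position': array([ 0.26765351, -0.59170487,  0.21475507]), 'tool_rot': array([ 9.77515888e-01,  2.10860425e-01, -2.09715056e-04, -7.25307043e-04]), 'contact_force': array([-0.74920445,  0.47274584,  0.12897564]), 'torque': array([ 0.02222681, -0.0342456 ,  0.01818689]), 'grip_force': 0.0, 'grip_width': 0.0878494097395779}
```

View pics/top0.png

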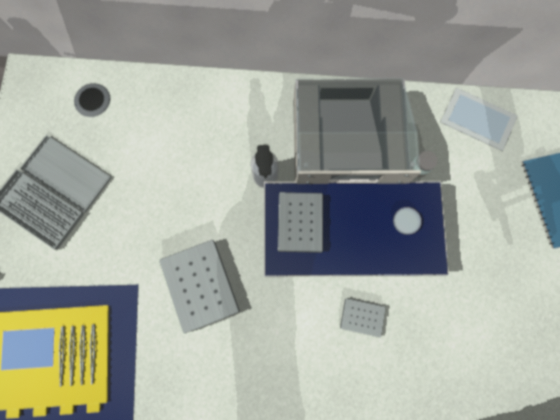

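View pics/side0.png

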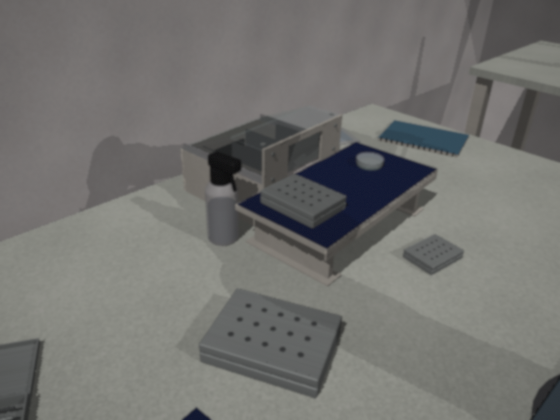

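The top view shows the navy shelf at about (265..447, 183..275). The perforated case is on its left at (301,222), the dish is at (407,221), the flap is near (357,180), and the spray bottle's black head is at (264,158). The large case (200,285) and the small one (363,316) on the table are decoys.

```bash
cat > h.py <<'E'
import numpy as np,cv2
from station import bot,cams
def ray(n,uv,z):
    m=cams.camera_model(n);W=np.array(m['world_to_cam']);f=210/np.tan(np.radians(m['fov_y']/2))
    uv=np.atleast_2d(uv).astype(float)
    d=np.c_[(uv[:,0]-m['cx'])/f,-(uv[:,1]-m['cy'])/f,-np.ones(len(uv))]@W[:3,:3]
    c=-W[:3,:3].T@W[:3,3]
    return c+d*((z-c[2])/d[:,2])[:,None]
def case(im,mask_z=.116):
    hsv=cv2.cvtColor(im,cv2.COLOR_BGR2HSV)
    g=((hsv[...,1]<70)&(hsv[...,2]>90)).astype(np.uint8)
    g[:186]=0;g[272:]=0;g[:,:268]=0;g[:,440:]=0
    g=cv2.morphologyEx(g,cv2.MORPH_CLOSE,np.ones((7,7)))
    cs=sorted(cv2.findContours(g,0,2)[0],key=cv2.contourArea)[::-1]
    return cs
E
python3 - <<'E'
from h import *
im=cv2.imread('pics/top0.png');hsv=cv2.cvtColor(im,cv2.COLOR_BGR2HSV)
m=((hsv[...,0]>105)&(hsv[...,0]<130)&(hsv[...,1]>130)&(hsv[...,2]<130)).astype(np.uint8)
m[:,:250]=0;m[:,460:]=0
c=max(cv2.findContours(m,0,2)[0],key=cv2.contourArea)
h=cv2.convexHull(c);b=cv2.approxPolyDP(h,5,True)[:,0];print('mat px',b.tolist())
# mat outline in world
w=ray('top',h[:,0],.09)[:,:2];r=cv2.minAreaRect((w*1000).astype(np.float32));print('mat rect mm',r);print(ray('top',b,.09).round(4))
for k in case(im)[:2]:
    print(cv2.boundingRect(k),cv2.approxPolyDP(cv2.convexHull(k),5,True)[:,0].tolist())
    w=ray('top',cv2.convexHull(k)[:,0],.116)[:,:2];print(cv2.minAreaRect((w*1000).astype(np.float32)))
print('spray head',ray('top',[[264,158]],.165),'dish',ray('top',[[407,221]],.105))
cv2.imwrite('pics/crop0.png',cv2.resize(im[70:290,230:470],None,fx=2.7,fy=2.7,interpolation=cv2.INTER_CUBIC))
E
```

```text
mat px [[433, 185], [440, 234], [420, 256], [379, 268], [325, 254], [312, 186]]
mat rect mm ((565.6094360351562, -158.72572326660156), (177.88687133789062, 271.8237609863281), 4.374918460845947)
[[ 0.6618 -0.2786  0.09  ]
 [ 0.5573 -0.2936  0.09  ]
 [ 0.5082 -0.2525  0.09  ]
 [ 0.4772 -0.1687  0.09  ]
 [ 0.4974 -0.0565  0.09  ]
 [ 0.6399 -0.0211  0.09  ]]
(277, 191, 46, 62) [[321, 193], [322, 250], [277, 250], [279, 192]]
((557.789306640625, 1.1964912414550781), (124.16727447509766, 91.41270446777344), 2.947357654571533)
(393, 207, 29, 28) [[410, 207], [421, 222], [404, 234], [393, 217]]
((575.7356567382812, -216.17388916015625), (56.445228576660156, 56.92694854736328), 46.93381118774414)
spray head [[0.67089086 0.08237473 0.165     ]] dish [[ 0.57671595 -0.22027998  0.105     ]]
```

View pics/crop0.png

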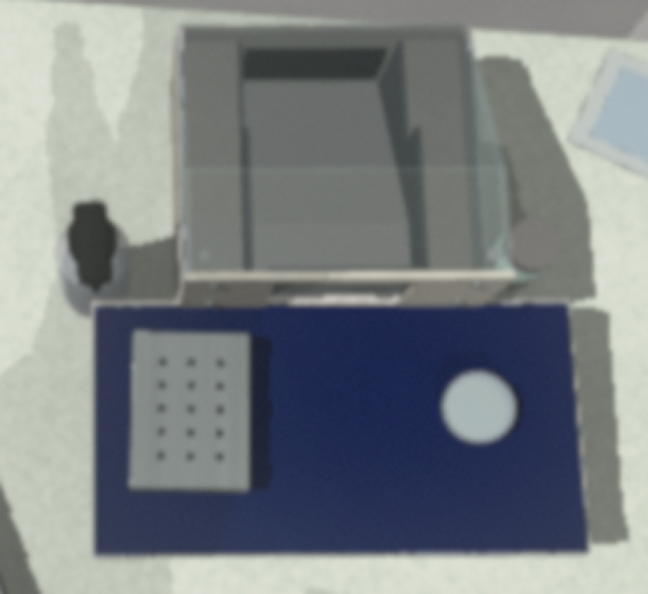

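The crop shows the mat corners at about (265,183), (440,183), (448,274) and (266,275) in full-image pixels. The case is nearly square to the shelf. The spray bottle stands just beyond the back-left corner, and the jar is right of the housing.

```bash
python3 - <<'E'
from h import *
px=np.array([(95,304),(568,304),(588,551),(96,553)])/2.7+[230,70]
w=ray('top',px,.09)[:,:2]
s=np.array([(0,.19),(0,-.19),(-.2,-.19),(-.2,.19)])
ws=w.mean(0);H=(s-s.mean(0)).T@(w-ws);a=np.arctan2(H[0,1]-H[1,0],H[0,0]+H[1,1])
R=np.array([[np.cos(a),-np.sin(a)],[np.sin(a),np.cos(a)]]);t=ws-R@s.mean(0)
print('yaw',a,'origin',t);print('resid',((s@R.T+t-w)*1000).round(1).tolist())
# side check of panel-top edge
p=ray('top',np.array([(183,272),(515,270)])/2.7+[230,70],.172)[:,:2]
S=lambda w:((np.atleast_2d(w)-t)@R).round(4)
print('panel top in stn',S(p))
im=cv2.imread('pics/top0.png')
r=cv2.minAreaRect((ray('top',cv2.convexHull(case(im)[0])[:,0],.116)[:,:2]*1000).astype(np.float32))
print('case',S(np.array(r[0])/1000),'yaw rel',np.radians(r[2])-a)
print('case corners',S(cv2.boxPoints(r)/1000))
print('spray',S(ray('top',[[264,156],[250+13,180]],.165)[:,:2]))
print('dish',S(ray('top',[[407,220.5]],.105)[:,:2]))
np.save('st.npy',[t[0],t[1],a])
q=bot.observe()['tool_rot']
from scipy.spatial.transform import Rotation as Q
print(Q.from_quat(q).as_matrix().round(3), 'tcp stn',S(bot.observe()['position'][:2]))
E
```

```text
yaw 0.07920043741971906 origin [ 0.65698109 -0.10760739]
resid [[2.2, 2.6], [3.7, -2.7], [-2.9, -3.3], [-3.0, 3.4]]
panel top in stn [[ 0.0004  0.1218]
 [ 0.0012 -0.1196]]
case [[-0.0903  0.1163]] yaw rel -0.02775934211358811
case corners [[-0.1511  0.1637]
 [-0.1536  0.0723]
 [-0.0295  0.0689]
 [-0.0269  0.1603]]
spray [[ 0.0331  0.1883]
 [-0.0163  0.1901]]
dish [[-0.0879 -0.106 ]]
[[ 0.911  0.412 -0.001]
 [ 0.412 -0.911  0.001]
 [-0.    -0.002 -1.   ]] tcp stn [[-0.4264 -0.4518]]
```

```bash
cat >> h.py <<'E'
from scipy.spatial.transform import Rotation as Q
def stn(w):
    tx,ty,a=np.load('st.npy');w=np.asarray(w);d=w[:2]-[tx,ty];c,s=np.cos(a),np.sin(a)
    return np.array([c*d[0]+s*d[1],-s*d[0]+c*d[1],*w[2:]])
def to(x,y,z,along,tilt=0):
    """along 'x': tool y on station x; 'y': tool x on station x, tilted so that fingers point +x"""
    tx,ty,a=np.load('st.npy');c,s=np.cos(a),np.sin(a)
    o=bot.observe();q=Q.from_quat(o['tool_rot']);p=np.array([tx+c*x-s*y,ty+s*x+c*y,z])
    X,Y,Z=np.array([c,s,0]),np.array([-s,c,0]),np.array([0,0,1])
    M=np.c_[Y,X,-Z] if along=='x' else np.c_[X,-Y,-Z]
    g=Q.from_matrix(M)*Q.from_rotvec([0,np.radians(tilt),0])
    print('shift',q.inv().apply(p-o['position']).round(4),'turn',(q.inv()*g).as_rotvec().round(4))
def st():
    o=bot.observe();print('t',o['time_s'].__round__(2),'stn',stn(o['position']).round(4),'F',np.round(o['contact_force'],1),'w',round(o['grip_width'],4),'q',o['qpos'].round(2))
E
python3 -c "
from h import *
to(-.112,.19,.215,'x');to(-.112,.19,.097,'x')"
```

```text
shift [ 5.133e-01 -4.973e-01  5.000e-04] turn [-1.4000e-03 -8.0000e-04 -1.2251e+00]
shift [ 0.5133 -0.4971  0.1185] turn [-1.4000e-03 -8.0000e-04 -1.2251e+00]
```

```bash
python3 -m handwheel '[[0.7,0.03,-0.03,-0.01,0,0,-0.08],[0.7,0.06,-0.058,-0.01,0,0,-0.15],[0.7,0.09,-0.087,-0.01,0,0,-0.22],[0.7,0.12,-0.116,-0.01,0,0,-0.29],[0.7,0.15,-0.145,-0.01,0,0,-0.36],[0.7,0.18,-0.174,-0.01,0,0,-0.43],[0.7,0.21,-0.203,-0.01,0,0,-0.5],[0.7,0.24,-0.232,-0.01,0,0,-0.57],[0.7,0.27,-0.261,-0.01,0,0,-0.64],[0.7,0.3,-0.29,-0.01,0,0,-0.71],[0.7,0.33,-0.32,-0.01,0,0,-0.78],[0.7,0.36,-0.349,-0.01,0,0,-0.85],[0.7,0.39,-0.378,-0.01,0,0,-0.92],[0.7,0.42,-0.407,-0.01,0,0,-1.0],[0.7,0.45,-0.436,-0.01,0,0,-1.07],[0.7,0.48,-0.465,-0.01,0,0,-1.14],[0.7,0.5,-0.485,0,0,0,-1.2],[0.7,0.513,-0.497,0,-0.001,-0.001,-1.225],[0.7,0.513,-0.497,0,-0.001,-0.001,-1.225],[0.7,0.513,-0.497,0,-0.001,-0.001,-1.225]]'
python3 - <<'E'
from h import *
st();to(-.112,.19,.097,'x')
im=cams.read_camera('side');cv2.imwrite('pics/side1.png',im)
E
```

```text
time_s: 2.1
position: [0.5302, 0.0706, 0.2154]
tool_rot: [0.679, 0.734, -0.001, 0.001]
contact_force: [0.1, -0.5, -0.1]
grip_width: 0.0615
grip_force: 0.0
t 2.1 stn [-0.1123  0.1877  0.2154] F [ 0.1 -0.5 -0.1] w 0.0615 q [ 0.21  0.39 -0.54  1.82  0.24  0.99 -0.35]
shift [0.0025 0.0003 0.1184] turn [-0.0005  0.0023 -0.0022]
```

View pics/side1.png

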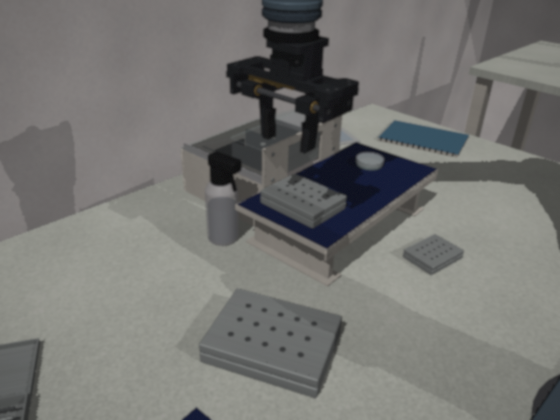

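The side view shows the arm above the shelf's left edge with the fingers clear. The case's top corners are at about (262,193), (296,178), (345,203) and (309,220), and the spray's base is at (222,240). I'll cross-check the frame with this view.

```bash
python3 - <<'E'
from h import *
for u,z in [((262,193),.116),((296,178),.116),((345,203),.116),((309,220),.116),((222,242),0),((240,208),.09),((331,243),.09),((437,174),.09),((355,146),.09)]:
    print(u,stn(ray('side',[u],z)[0]).round(4))
E
```

```text
(262, 193) [-0.0419  0.165   0.116 ]
(296, 178) [-0.0495  0.082   0.116 ]
(345, 203) [-0.1658  0.0953  0.116 ]
(309, 220) [-0.1543  0.1781  0.116 ]
(222, 242) [0.0254 0.2008 0.    ]
(240, 208) [-0.0188  0.1958  0.09  ]
(331, 243) [-0.1966  0.1743  0.09  ]
(437, 174) [-0.2112 -0.1615  0.09  ]
(355, 146) [-0.0179 -0.1626  0.09  ]
```

```bash
cat >> h.py <<'E'
def proj(n,w):
    m=cams.camera_model(n);W=np.array(m['world_to_cam']);f=210/np.tan(np.radians(m['fov_y']/2))
    c=W[:3,:3]@np.asarray(w)+W[:3,3];return np.array([m['cx']+f*c[0]/-c[2],m['cy']-f*c[1]/-c[2]]).round(1)
def world(x,y,z):
    tx,ty,a=np.load('st.npy');c,s=np.cos(a),np.sin(a);return np.array([tx+c*x-s*y,ty+s*x+c*y,z])
E
python3 - <<'E'
from h import *
im=cams.read_camera('top');cv2.imwrite('pics/top1.png',im)
s=stn(bot.observe()['position'])
for dx in(-.04,.04): print([proj(n,world(s[0]+dx,s[1],s[2])) for n in('side','top')])
for p in [(0,.19,.09),(-.2,.19,.09),(-.2,-.19,.09),(0,-.19,.09),(-.005,.12,.172),(-.005,-.12,.172),(-.005,.12,.09)]: print(p,proj('side',world(*p)))
im=cv2.imread('pics/side1.png')
a=cv2.resize(im[90:240,220:360],None,fx=4,fy=4,interpolation=cv2.INTER_CUBIC)
cv2.imwrite('pics/c1.png',a)
E
```

```text
[array([307.9, 164.5]), array([263.8, 246.1])]
[array([267.3, 148.8]), array([263.9, 202.6])]
(0, 0.19, 0.09) [234.7 203. ]
(-0.2, 0.19, 0.09) [326.8 248.2]
(-0.2, -0.19, 0.09) [438.2 167.6]
(0, -0.19, 0.09) [355.1 140.1]
(-0.005, 0.12, 0.172) [264. 149.]
(-0.005, -0.12, 0.172) [342.2 113.9]
(-0.005, 0.12, 0.09) [263.7 189.8]
```

View pics/c1.png

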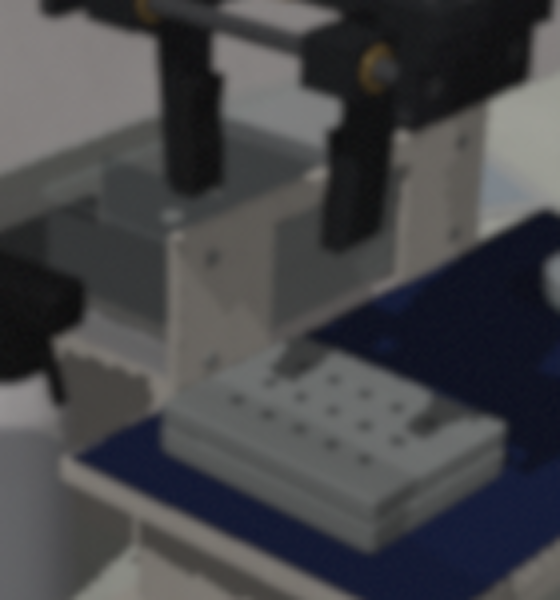

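The crop puts the shelf corner at (235,205) and the panel's top-left at (263,148), both within 3 px of my frame. The finger ends, at (268,138) and (307,152), sit about 11 px higher than predicted, so I'll check again after lowering beside the case.

```bash
python3 -m handwheel '[[0.7,0.005,-0.002,0.02,0,0,0],[0.7,0.01,-0.004,0.04,0,0,0],[0.7,0.015,-0.006,0.06,0,0,0],[0.7,0.017,-0.006,0.08,0,0,0],[0.7,0.017,-0.006,0.1,0,0,0],[0.7,0.017,-0.006,0.112,0,0,0],[0.7,0.017,-0.006,0.117,0,0,0],[0.7,0.017,-0.006,0.117,0,0,0],[0.7,0.017,-0.006,0.117,0,0,0]]'
python3 - <<'E'
from h import *
st()
im=cams.read_camera('side')
s=stn(bot.observe()['position'])
for dx in(-.04,.04): print([(proj('side',world(s[0]+dx,s[1],s[2]))-[200,90])*3.5])
cv2.imwrite('pics/c2.png',cv2.resize(im[90:260,200:370],None,fx=3.5,fy=3.5,interpolation=cv2.INTER_CUBIC))
E
```

```text
time_s: 3.1
position: [0.5238, 0.0882, 0.0993]
tool_rot: [0.679, 0.734, 0.0, 0.001]
contact_force: [-0.1, -0.3, -1.4]
grip_width: 0.0616
grip_force: 0.0
t 3.1 stn [-0.1173  0.2057  0.0993] F [-0.1 -0.3 -1.4] w 0.0616 q [ 0.12  0.55 -0.48  1.92  0.36  0.76 -0.49]
[array([346.15, 513.8 ])]
[array([213.5, 448. ])]
```

View pics/c2.png

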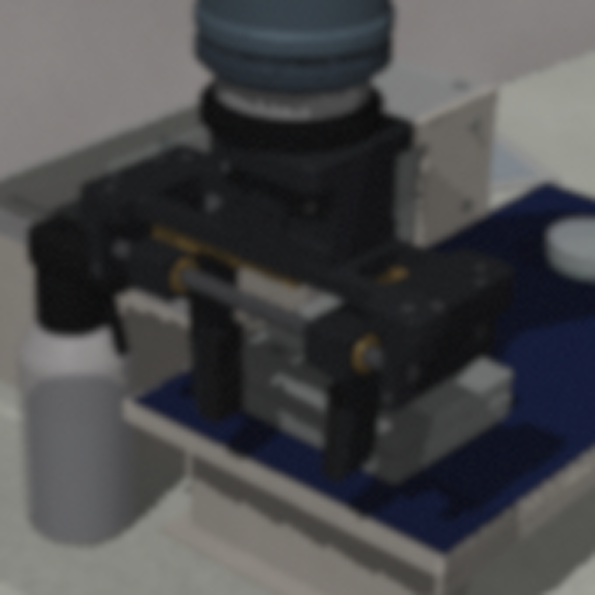

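The finger ends show at crop (213,415) and (345,475), about 10 px above the predicted TCP, as if they end 18 mm higher. I'll probe the mat gently to settle it.

```bash
python3 -m handwheel '[[0.7,-0.01,0,0,0,0,0],[0.7,-0.021,0,0,0,0,0],[0.7,-0.021,0,0,0,0,0],[0.7,-0.021,0,0.003,0,0,0],[0.7,-0.021,0,0.003,0,0,0]]'; python3 -c "
from h import *
st()"; python3 -m handwheel '[[0.7,0,0,0.002,0,0,0],[0.7,0,0,0.004,0,0,0],[0.7,0,0,0.006,0,0,0],[0.7,0,0,0.006,0,0,0]]'; python3 -c "
from h import *
st()"
```

```text
time_s: 3.65
position: [0.5245, 0.0675, 0.0952]
tool_rot: [0.679, 0.735, -0.0, 0.0]
contact_force: [-0.4, -0.6, -1.0]
grip_width: 0.0611
grip_force: 0.0
t 3.65 stn [-0.1182  0.1851  0.0952] F [-0.4 -0.6 -1. ] w 0.0611 q [ 0.16  0.55 -0.48  1.93  0.36  0.75 -0.45]
time_s: 4.05
position: [0.5245, 0.0675, 0.0891]
tool_rot: [0.678, 0.735, -0.001, 0.0]
contact_force: [-0.5, 0.2, 0.7]
grip_width: 0.0616
grip_force: 0.0
t 4.05 stn [-0.1182  0.1851  0.0891] F [-0.5  0.2  0.7] w 0.0616 q [ 0.15  0.56 -0.47  1.93  0.37  0.74 -0.45]
```

```bash
python3 -m handwheel '[[0.7,0,0,0.002,0,0,0],[0.7,0,0,0.004,0,0,0],[0.7,0,0,0.004,0,0,0]]'; python3 -m handwheel '[[0.7,0,0,0.002,0,0,0],[0.7,0,0,0.004,0,0,0],[0.7,0,0,0.004,0,0,0]]' | egrep 'pos|force'; python3 -m handwheel '[[0.7,0,0,0.002,0,0,0],[0.7,0,0,0.003,0,0,0],[0.7,0,0,0.003,0,0,0]]'| egrep 'pos|force'
```

```text
time_s: 4.35
position: [0.5246, 0.0674, 0.0852]
tool_rot: [0.679, 0.735, -0.001, 0.0]
contact_force: [0.6, -0.7, -0.0]
grip_width: 0.0616
grip_force: 0.0
position: [0.5246, 0.0673, 0.0812]
contact_force: [-0.1, -0.5, -0.3]
grip_force: 0.0
position: [0.5247, 0.0674, 0.0783]
contact_force: [-0.2, 0.4, 0.0]
grip_force: 0.0
```

```bash
python3 -m handwheel '[[0.7,0,0,0.002,0,0,0],[0.7,0,0,0.004,0,0,0],[0.7,0,0,0.004,0,0,0]]'| egrep 'pos|force'; python3 -m handwheel '[[0.7,0,0,0.001,0,0,0],[0.7,0,0,0.002,0,0,0],[0.7,0,0,0.002,0,0,0]]' | egrep 'pos|force'; python3 -m handwheel '[[0.7,0,0,0.001,0,0,0],[0.7,0,0,0.002,0,0,0],[0.7,0,0,0.002,0,0,0]]'| egrep 'pos|force'
```

```text
position: [0.5246, 0.0673, 0.0742]
contact_force: [0.5, 0.5, 0.6]
grip_force: 0.0
position: [0.5247, 0.0674, 0.0724]
contact_force: [0.3, -0.5, -0.4]
grip_force: 0.0
position: [0.5247, 0.0674, 0.0704]
contact_force: [-0.2, 0.1, -0.4]
grip_force: 0.0
```

```bash
python3 - <<'E'
from h import *
st()
im=cams.read_camera('side')
s=stn(bot.observe()['position'])
for dz in(0,.019):
  for dx in(-.04,.04): print(dz,(proj('side',world(s[0]+dx,s[1],s[2]+dz))-[225,130])*5)
cv2.imwrite('pics/c3.png',cv2.resize(im[130:250,225:365],None,fx=5,fy=5,interpolation=cv2.INTER_CUBIC))
E
```

```text
t 5.85 stn [-0.118   0.1849  0.0704] F [-0.2  0.1 -0.4] w 0.0616 q [ 0.14  0.59 -0.45  1.94  0.39  0.7  -0.47]
0 [408.5 582. ]
0 [223.  488.5]
0.019 [411.5 533. ]
0.019 [223.5 441.5]
```

View pics/c3.png

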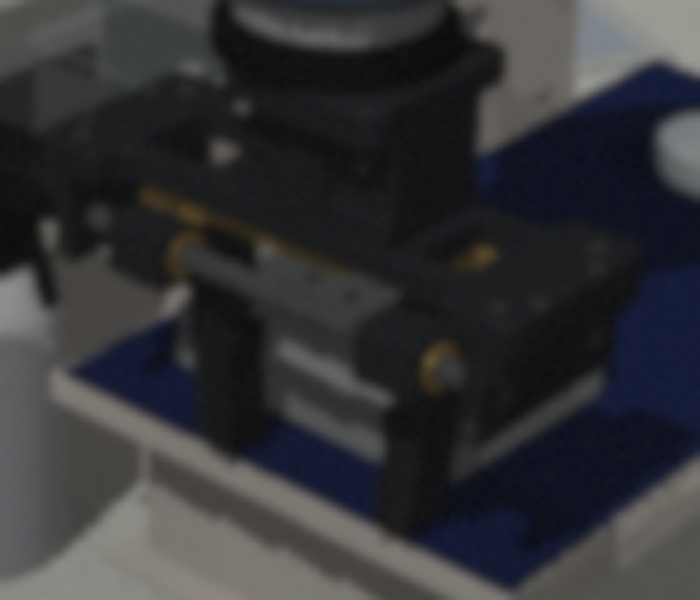

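The tips at crop (228,455) and (405,535) match "reported TCP + 19 mm back along the tool", so I'll use that offset from here. I'll raise to tip ≈ 97 mm and push in −y.

```bash
python3 -m handwheel '[[0.7,0,0,-0.004,0,0,0],[0.7,0,0,-0.008,0,0,0],[0.7,-0.004,0,-0.008,0,0,0],[0.7,-0.008,0,-0.008,0,0,0],[0.7,-0.013,0,-0.008,0,0,0],[0.7,-0.018,0,-0.008,0,0,0],[0.7,-0.024,0,-0.008,0,0,0],[0.7,-0.03,0,-0.008,0,0,0],[0.7,-0.036,0,-0.008,0,0,0],[0.7,-0.042,0,-0.008,0,0,0],[0.7,-0.048,0,-0.008,0,0,0],[0.7,-0.054,0,-0.008,0,0,0],[0.7,-0.06,0,-0.008,0,0,0],[0.7,-0.066,0,-0.008,0,0,0],[0.7,-0.072,0,-0.008,0,0,0],[0.7,-0.078,0,-0.008,0,0,0],[0.7,-0.084,0,-0.008,0,0,0],[0.7,-0.09,0,-0.008,0,0,0],[0.7,-0.094,0,-0.008,0,0,0],[0.7,-0.095,0,-0.008,0,0,0]]'
python3 - <<'E'
from h import *
st()
a=cams.read_camera('top');b=cams.read_camera('side');cv2.imwrite('pics/t4.png',a)
s=np.hstack([cv2.resize(a[150:300,250:450],None,fx=2,fy=2),cv2.resize(b[120:270,230:430],None,fx=2,fy=2)])
cv2.imwrite('pics/c4.png',s)
E
```

```text
time_s: 7.9
position: [0.5324, -0.028, 0.0786]
tool_rot: [0.679, 0.734, -0.0, 0.001]
contact_force: [-0.0, 1.0, -0.7]
grip_width: 0.0617
grip_force: 0.6
t 7.9 stn [-0.1179  0.0892  0.0786] F [-0.   1.  -0.7] w 0.0617 q [ 0.32  0.58 -0.46  1.92  0.38  0.72 -0.28]
```

View pics/c4.png

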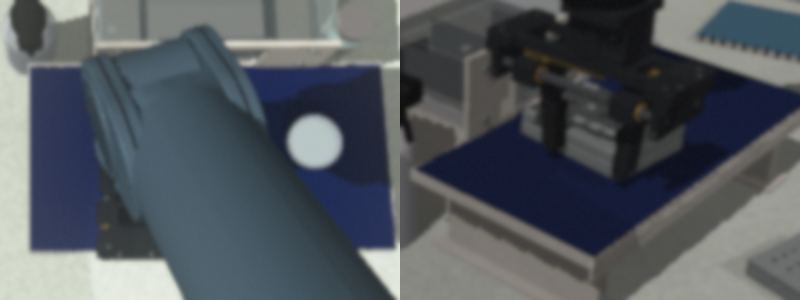

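The side crop shows the case moving with both fingers flat on its long side. I'll push the remaining 35 mm, back off, lift, and move aside for a check.

```bash
python3 -m handwheel '[[0.7,-0.003,0,0,0,0,0],[0.7,-0.008,0,0,0,0,0],[0.7,-0.013,0,0,0,0,0],[0.7,-0.018,0,0,0,0,0],[0.7,-0.023,0,0,0,0,0],[0.7,-0.028,0,0,0,0,0],[0.7,-0.032,0,0,0,0,0],[0.7,-0.034,0,0,0,0,0],[0.7,-0.035,0,0,0,0,0],[0.7,-0.035,0,0,0,0,0]]'; python3 -c "
from h import *
st()"; python3 -m handwheel '[[0.7,0.01,0,0,0,0,0],[0.7,0.02,0,0,0,0,0],[0.7,0.02,0,-0.03,0,0,0],[0.7,0.02,0,-0.07,0,0,0],[0.7,0.02,0,-0.11,0,0,0],[0.7,0.02,0,-0.14,0,0,0],[0.7,0.02,0,-0.15,0,0,0],[0.7,0.02,0,-0.15,0,0,0]]' | head -2
python3 -c "
from h import *
st();to(-.33,.0,.25,'y')
to(-.33,.0,.25,'y',55)"
```

```text
time_s: 9.0
position: [0.5351, -0.0624, 0.0787]
tool_rot: [0.679, 0.734, -0.0, 0.001]
contact_force: [0.1, -0.2, 0.4]
grip_width: 0.0614
grip_force: 0.5
t 9.0 stn [-0.1179  0.0547  0.0787] F [ 0.1 -0.2  0.4] w 0.0614 q [ 0.38  0.59 -0.45  1.91  0.38  0.73 -0.21]
time_s: 9.8
position: [0.5341, -0.0414, 0.2296]
t 9.8 stn [-0.1172  0.0757  0.2296] F [ 0.   0.2 -0.8] w 0.0615 q [ 0.43  0.38 -0.55  1.8   0.23  1.02 -0.13]
shift [-0.0757 -0.2127 -0.0208] turn [ 3.5000e-03 -4.0000e-04  1.5713e+00]
shift [-0.0757 -0.2127 -0.0208] turn [-0.7455  0.748   1.4401]
```

```bash
python3 -m handwheel '[[0.4,-0.02,-0.01,-0.01,0,0,0.1],[0.4,-0.04,-0.03,-0.02,0,0,0.22],[0.4,-0.06,-0.05,-0.02,0,0,0.35],[0.4,-0.076,-0.07,-0.02,0,0,0.48],[0.4,-0.076,-0.073,-0.02,0,0,0.61],[0.4,-0.076,-0.073,-0.02,0,0,0.74],[0.4,-0.076,-0.073,-0.02,0,0,0.87],[0.4,-0.076,-0.073,-0.02,0,0,1.0],[0.4,-0.076,-0.073,-0.02,0,0,1.13],[0.4,-0.076,-0.073,-0.02,0,0,1.26],[0.4,-0.076,-0.073,-0.02,0,0,1.39],[0.4,-0.076,-0.073,-0.02,0,0,1.5],[0.4,-0.076,-0.073,-0.02,0,0,1.57],[0.4,-0.076,-0.073,-0.02,0,0,1.571],[0.4,-0.076,-0.073,-0.02,0,0,1.571]]' | head -3
python3 -c "
from h import *
st()"
python3 -m handwheel '[[0.4,0,0,0,0,0.1,0],[0.4,0,0,0,0,0.2,0],[0.4,0,0,0,0,0.3,0],[0.4,0,0,0,0,0.4,0],[0.4,0,0,0,0,0.5,0],[0.4,0,0,0,0,0.6,0],[0.4,0,0,0,0,0.7,0],[0.4,0,0,0,0,0.8,0],[0.4,0,0,0,0,0.9,0],[0.4,0,0,0,0,0.96,0],[0.4,0,0,0,0,0.96,0],[0.4,0,0,0,0,0.96,0]]'
python3 -c "
from h import *
st();to(-.19,0,.25,'y',55)
cv2.imwrite('pics/t5.png',cams.read_camera('top'));cv2.imwrite('pics/s5.png',cams.read_camera('side'))"
```

```text
time_s: 11.3
position: [0.4659, -0.1232, 0.2474]
tool_rot: [0.999, 0.041, -0.001, 0.0]
t 11.3 stn [-0.1917 -0.0005  0.2474] F [0.  0.7 0.7] w 0.0354 q [ 0.41  0.23 -0.29  1.92  0.08  1.01 -1.4 ]
time_s: 12.5
position: [0.4655, -0.1343, 0.2447]
tool_rot: [0.935, 0.05, 0.348, -0.04]
contact_force: [0.1, -0.3, -0.3]
grip_width: 0.0351
grip_force: 0.0
t 12.5 stn [-0.1929 -0.0115  0.2447] F [ 0.1 -0.3 -0.3] w 0.0351 q [ 1.62  0.11 -1.15  2.39 -1.23  0.33  0.15]
shift [ 0.0058 -0.0116 -0.0014] turn [-0.0574  0.2453 -0.0013]
```

```bash
python3 -c "
from h import *
to(-.04,0,.23,'y',55)"
```

```text
shift [ 0.1078 -0.0104  0.1127] turn [-0.0508  0.2464 -0.0107]
```

```bash
python3 -m handwheel '[[0.4,0.02,-0.002,0.02,-0.01,0.02,0],[0.4,0.04,-0.004,0.04,-0.02,0.05,0],[0.4,0.06,-0.006,0.06,-0.03,0.1,-0.01],[0.4,0.08,-0.008,0.08,-0.04,0.15,-0.01],[0.4,0.1,-0.01,0.1,-0.05,0.2,-0.01],[0.4,0.108,-0.01,0.113,-0.05,0.246,-0.01],[0.4,0.108,-0.01,0.113,-0.05,0.246,-0.01],[0.4,0.108,-0.01,0.113,-0.05,0.246,-0.01],[0.4,0.108,-0.01,0.113,-0.05,0.246,-0.01],[0.4,0.108,-0.01,0.113,-0.05,0.246,-0.01]]'
python3 - <<'E'
from h import *
st();to(-.04,0,.23,'y',55)
im=cams.read_camera('top');cv2.imwrite('pics/t6.png',im);b=cams.read_camera('side');cv2.imwrite('pics/s6.png',b)
cv2.imwrite('pics/c6.png',np.hstack([cv2.resize(im[60:300,230:470],(400,400)),cv2.resize(b[60:260,220:420],(400,400))]))
E
```

```text
time_s: 13.6
position: [0.6075, -0.1476, 0.318]
tool_rot: [0.902, 0.051, 0.427, -0.04]
contact_force: [-0.4, -0.4, -0.4]
grip_width: 0.0351
grip_force: 0.0
t 13.6 stn [-0.0524 -0.036   0.318 ] F [-0.4 -0.4 -0.4] w 0.0351 q [ 1.34  0.27 -1.05  2.17 -1.31  0.19  0.17]
shift [-0.06   -0.0329  0.0672] turn [-0.0547  0.0741  0.0059]
```

View pics/c6.png

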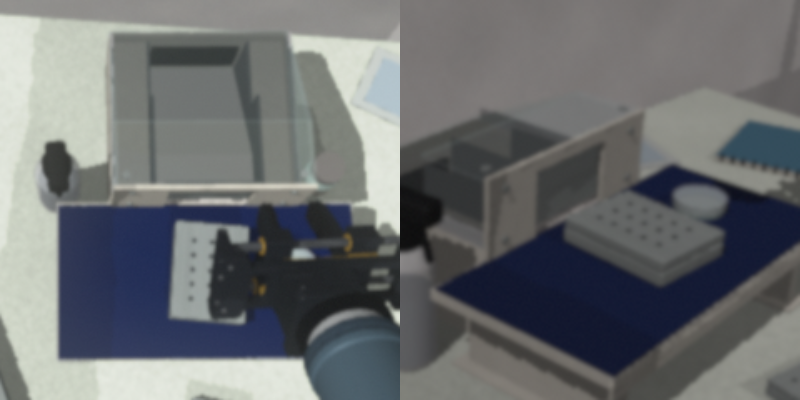

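The crops show the case (side crop at about (645,235)) roughly in line with the mouth and the dish untouched. The arm stopped on the joint 5 and 6 limits in this elbow branch. I'll go upright, spin the tool half a turn, and tilt with the elbow on the other side.

```bash
cat >> h.py <<'E'
def tof(x,y,z,tilt=0,dy=0):
    """flipped: tool x on station -x; x,y,z = real finger end (19 mm behind reported TCP)"""
    tx,ty,a=np.load('st.npy');c,s=np.cos(a),np.sin(a)
    o=bot.observe();q=Q.from_quat(o['tool_rot'])
    X,Y,Z=np.array([c,s,0]),np.array([-s,c,0]),np.array([0,0,1])
    g=Q.from_matrix(np.c_[-X,Y,-Z])*Q.from_rotvec([0,-np.radians(tilt),0])
    p=world(x,y,z)+g.apply([0,0,.019])
    print('shift',q.inv().apply(p-o['position']).round(4),'turn',(q.inv()*g).as_rotvec().round(4))
def tip():
    o=bot.observe();q=Q.from_quat(o['tool_rot']);z=q.apply([0,0,1]);x,y=stn(z+world(0,0,0))[:2]
    print('tip',stn(o['position']-.019*z).round(4),'toolz stn',np.round([x,y,z[2]],3))
E
python3 -c "
from h import *
to(-.13,0,.28,'y',0)"
```

```text
shift [-0.0783 -0.0388 -0.034 ] turn [-0.0473 -0.8859  0.0312]
```

```bash
python3 -m handwheel '[[0.4,-0.01,-0.005,-0.02,-0.01,-0.1,0],[0.4,-0.02,-0.01,-0.03,-0.01,-0.22,0.01],[0.4,-0.03,-0.02,-0.034,-0.02,-0.35,0.01],[0.4,-0.045,-0.03,-0.034,-0.03,-0.48,0.02],[0.4,-0.06,-0.039,-0.034,-0.04,-0.61,0.02],[0.4,-0.078,-0.039,-0.034,-0.047,-0.75,0.03],[0.4,-0.078,-0.039,-0.034,-0.047,-0.886,0.031],[0.4,-0.078,-0.039,-0.034,-0.047,-0.886,0.031],[0.4,-0.078,-0.039,-0.034,-0.047,-0.886,0.031]]'|head -2
python3 -c "
from h import *
st()"
python3 -m handwheel '[[0.4,0,0,0,0,0,0.15],[0.4,0,0,0,0,0,0.3],[0.4,0,0,0,0,0,0.45],[0.4,0,0,0,0,0,0.6],[0.4,0,0,0,0,0,0.75],[0.4,0,0,0,0,0,0.9],[0.4,0,0,0,0,0,1.05],[0.4,0,0,0,0,0,1.2],[0.4,0,0,0,0,0,1.35],[0.4,0,0,0,0,0,1.5],[0.4,0,0,0,0,0,1.65],[0.4,0,0,0,0,0,1.8],[0.4,0,0,0,0,0,1.95],[0.4,0,0,0,0,0,2.1],[0.4,0,0,0,0,0,2.25],[0.4,0,0,0,0,0,2.4],[0.4,0,0,0,0,0,2.55],[0.4,0,0,0,0,0,2.7],[0.4,0,0,0,0,0,2.85],[0.4,0,0,0,0,0,3.0]]' |head -2
python3 -c "
from h import *
st();tof(-.13,0,.28,0);tof(-.13,0,.26,60)"
```

```text
time_s: 14.6
position: [0.5292, -0.1174, 0.2812]
t 14.6 stn [-0.1281  0.0004  0.2812] F [0.  1.  1.1] w 0.0354 q [ 0.51  0.32 -0.47  1.73  0.16  1.13 -1.5 ]
time_s: 16.6
position: [0.5198, -0.1725, 0.2128]
t 16.6 stn [-0.1419 -0.0538  0.2128] F [ 0.8 -0.1 -0.4] w 0.0357 q [-0.51  0.7   1.26  1.88 -0.89  1.23 -2.76]
shift [-0.0536  0.0312 -0.0389] turn [0.1001 0.1384 0.7846]
shift [-0.0634  0.0192 -0.0271] turn [ 0.4944 -0.8524  0.6497]
```

```bash
python3 -m handwheel '[[0.4,-0.005,0.003,-0.01,0,0,-0.14],[0.4,-0.01,0.006,-0.02,0,0,-0.28],[0.4,-0.02,0.01,-0.03,0,0,-0.42],[0.4,-0.03,0.02,-0.04,0,0,-0.56],[0.4,-0.04,0.03,-0.05,0,0,-0.7],[0.4,-0.05,0.03,-0.06,0,0,-0.84],[0.4,-0.05,0.03,-0.07,0,0,-0.98],[0.4,-0.05,0.03,-0.07,0,0,-1.12],[0.4,-0.05,0.03,-0.07,0,0,-1.26],[0.4,-0.05,0.03,-0.07,0,0,-1.4],[0.4,-0.05,0.03,-0.07,0,0,-1.54],[0.4,-0.05,0.03,-0.07,0,0,-1.68],[0.4,-0.05,0.03,-0.07,0,0,-1.82],[0.4,-0.05,0.03,-0.07,0,0,-1.96],[0.4,-0.05,0.03,-0.07,0,0,-2.1],[0.4,-0.05,0.03,-0.07,0,0,-2.24],[0.4,-0.05,0.03,-0.07,0,0,-2.38],[0.4,-0.05,0.03,-0.07,0,0,-2.52],[0.4,-0.05,0.03,-0.07,0,0,-2.66],[0.4,-0.05,0.03,-0.07,0,0,-2.8]]' |head -2
python3 -c "
from h import *
st();tof(-.13,0,.28,0)"
```

```text
time_s: 18.6
position: [0.5235, -0.1251, 0.2916]
t 18.6 stn [-0.1345 -0.0069  0.2916] F [-0.2  0.3 -0. ] w 0.0352 q [-0.34  0.3   0.74  1.81 -0.41  1.12 -0.48]
shift [ 0.0027 -0.0014  0.0316] turn [ 0.1594 -0.1634 -2.6792]
```

```bash
python3 -m handwheel '[[0.4,0,0,0,0.01,-0.01,-0.14],[0.4,0,0,0,0.02,-0.02,-0.28],[0.4,0,0,0,0.03,-0.03,-0.42],[0.4,0,0,0,0.03,-0.03,-0.56],[0.4,0,0,0,0.04,-0.04,-0.7],[0.4,0,0,0,0.05,-0.05,-0.84],[0.4,0,0,0,0.06,-0.06,-0.98],[0.4,0,0,0,0.07,-0.07,-1.12],[0.4,0,0,0,0.08,-0.08,-1.26],[0.4,0,0,0,0.08,-0.08,-1.4],[0.4,0,0,0,0.09,-0.09,-1.54],[0.4,0,0,0,0.1,-0.1,-1.68],[0.4,0,0,0,0.11,-0.11,-1.82],[0.4,0,0,0,0.12,-0.12,-1.96],[0.4,0,0,0,0.13,-0.13,-2.1],[0.4,0,0,0,0.13,-0.13,-2.24],[0.4,0,0,0,0.14,-0.14,-2.38],[0.4,0,0,0,0.15,-0.15,-2.52],[0.4,0,0,0,0.159,-0.163,-2.68],[0.4,0,0,0,0.159,-0.163,-2.68]]' |head -2
python3 - <<'E'
from h import *
st();tof(-.08,0,.26,0);tof(-.08,0,.26,55)
im=cams.read_camera('side');cv2.imwrite('pics/s7.png',im)
E
```

```text
time_s: 20.6
position: [0.5234, -0.125, 0.2917]
t 20.6 stn [-0.1346 -0.0067  0.2917] F [-0.  -0.  -0.1] w 0.0354 q [-0.07  0.27  0.27  1.76 -0.08  1.12  1.87]
shift [-0.0546  0.0069  0.0507] turn [ 0.0008 -0.0003 -0.0028]
shift [-0.0701  0.0069  0.0426] turn [-6.000e-04 -9.603e-01 -2.900e-03]
```

```bash
python3 -m handwheel '[[0.4,-0.01,0.002,0.01,0,-0.08,0],[0.4,-0.02,0.004,0.02,0,-0.16,0],[0.4,-0.03,0.006,0.03,0,-0.24,0],[0.4,-0.04,0.007,0.04,0,-0.32,0],[0.4,-0.05,0.007,0.04,0,-0.4,0],[0.4,-0.06,0.007,0.04,0,-0.48,0],[0.4,-0.07,0.007,0.043,0,-0.56,0],[0.4,-0.07,0.007,0.043,0,-0.64,0],[0.4,-0.07,0.007,0.043,0,-0.72,0],[0.4,-0.07,0.007,0.043,0,-0.8,0],[0.4,-0.07,0.007,0.043,0,-0.88,0],[0.4,-0.07,0.007,0.043,0,-0.96,0],[0.4,-0.07,0.007,0.043,0,-0.96,0],[0.4,-0.07,0.007,0.043,0,-0.96,0]]' |head -3
python3 - <<'E'
from h import *
st();tip();tof(-.08,0,.26,55)
E
```

```text
time_s: 22.05
position: [0.5673, -0.0198, 0.3691]
tool_rot: [0.02, 0.903, 0.003, 0.428]
t 22.05 stn [-0.0825  0.0947  0.3691] F [ 5.6  7.4 11.4] w 0.0352 q [ 1.21 -0.21 -1.12  2.28 -1.31  0.19  2.75]
tip [-0.0971  0.096   0.3811] toolz stn [ 0.771 -0.072 -0.633]
shift [ 0.0732 -0.0948  0.0967] turn [-0.0755 -0.0734 -0.0855]
```

```bash
python3 -c "
from h import *
tof(-.13,0,.27,0)"
```

```text
shift [ 0.1129 -0.102   0.045 ] turn [-0.0284  0.8855 -0.1144]
```

```bash
python3 -m handwheel '[[0.4,0.02,-0.01,0.01,0,0.13,-0.02],[0.4,0.04,-0.03,0.02,-0.01,0.26,-0.04],[0.4,0.06,-0.05,0.03,-0.01,0.4,-0.06],[0.4,0.08,-0.07,0.04,-0.02,0.54,-0.08],[0.4,0.1,-0.09,0.045,-0.03,0.68,-0.1],[0.4,0.113,-0.102,0.045,-0.028,0.82,-0.114],[0.4,0.113,-0.102,0.045,-0.028,0.886,-0.114],[0.4,0.113,-0.102,0.045,-0.028,0.886,-0.114],[0.4,0.113,-0.102,0.045,-0.028,0.886,-0.114]]' |head -2
python3 -c "
from h import *
st();tip()"
python3 -m handwheel '[[0.4,0,0,0,0.13,0,0],[0.4,0,0,0,0.26,0,0],[0.4,0,0,0,0.4,0,0],[0.4,0,0,0,0.5,0,0],[0.4,0,0,0,0.5,0,0]]'|head -2
python3 -c "
from h import *
st();tip();tof(-.10,0,.27,55)"
```

```text
time_s: 22.95
position: [0.5243, -0.1211, 0.2471]
t 22.95 stn [-0.1334 -0.0029  0.2471] F [0.9 0.5 0.1] w 0.0354 q [ 0.88  0.41 -0.91  1.82  0.37  1.02  1.47]
tip [-0.1347 -0.0029  0.2661] toolz stn [ 0.071  0.002 -0.998]
time_s: 23.45
position: [0.5265, -0.1117, 0.2488]
t 23.45 stn [-0.1304  0.0063  0.2488] F [-0.5  0.6  0.3] w 0.0351 q [ 0.42  0.37 -0.76  1.93  0.85  1.15  0.88]
tip [-0.1318  0.0153  0.2654] toolz stn [ 0.074 -0.475 -0.877]
shift [-0.0466 -0.0088 -0.0027] turn [-0.46   -0.8586  0.2221]
```

```bash
python3 -m handwheel '[[0.4,0,0,0,0.13,0,0],[0.4,0,0,0,0.26,0,0],[0.4,0,0,0,0.4,0,0],[0.4,0,0,0,0.5,0,0],[0.4,0,0,0,0.5,0,0]]'|head -2
python3 -c "
from h import *
st();tip();tof(-.10,0,.27,55)"
```

```text
time_s: 23.95
position: [0.5257, -0.1152, 0.247]
t 23.95 stn [-0.1315  0.0028  0.247 ] F [ 0.7 -0.3 -0.6] w 0.0354 q [ 0.04  0.59 -0.62  1.95  1.16  1.56  0.45]
tip [-0.1323  0.0188  0.2574] toolz stn [ 0.042 -0.838 -0.544]
shift [-0.0478 -0.0086 -0.0022] turn [-0.9264 -0.8075  0.4379]
```

```bash
python3 -m handwheel '[[0.4,-0.005,-0.001,0,-0.1,-0.087,0.047],[0.4,-0.01,-0.002,0,-0.2,-0.174,0.094],[0.4,-0.015,-0.003,0,-0.3,-0.261,0.142],[0.4,-0.02,-0.004,0,-0.4,-0.348,0.189],[0.4,-0.025,-0.005,0,-0.5,-0.435,0.236],[0.4,-0.03,-0.006,0,-0.6,-0.522,0.283],[0.4,-0.035,-0.007,0,-0.7,-0.61,0.331],[0.4,-0.04,-0.008,0,-0.8,-0.697,0.378],[0.4,-0.048,-0.009,-0.002,-0.926,-0.807,0.438],[0.4,-0.048,-0.009,-0.002,-0.926,-0.807,0.438],[0.4,-0.048,-0.009,-0.002,-0.926,-0.807,0.438],[0.4,-0.048,-0.009,-0.002,-0.926,-0.807,0.438]]'|head -2
python3 -c "
from h import *
st();tip();tof(-.10,0,.27,55);tof(-.18,0,.13,55)"
```

```text
time_s: 25.15
position: [0.5745, -0.1208, 0.2576]
t 25.15 stn [-0.0833 -0.0066  0.2576] F [-0.4 -0.3 -0.8] w 0.0349 q [ 1.2   0.3  -1.08  2.38  2.88  0.3  -0.94]
tip [-0.0982 -0.0049  0.2692] toolz stn [ 0.784 -0.089 -0.614]
shift [-0.0008  0.0064 -0.0024] turn [-0.0879 -0.0552  0.0415]
shift [0.1586 0.0147 0.0208] turn [-0.0879 -0.0552  0.0415]
```

The tool is now tilted 52° in the good branch (q5 = 2.88). Before pushing I'll measure the case pose from the stored top and side pictures, in which it is at least partly clear.

```bash
python3 - <<'E'
from h import *
print('top left edge',[stn(ray('top',[u],.116)[0]).round(4)[:2] for u in((335,193.2),(332,250.8))])
im=cv2.imread('pics/s6.png');hsv=cv2.cvtColor(im,cv2.COLOR_BGR2HSV)
m=((hsv[...,1]<90)&(hsv[...,2]>75)).astype(np.uint8);k=np.zeros_like(m);k[150:205,298:390]=1;m*=k
m=cv2.morphologyEx(m,cv2.MORPH_CLOSE,np.ones((5,5)))
n,l,s,c=cv2.connectedComponentsWithStats(m);print(s[1:].tolist())
i=l[178,340];h=cv2.convexHull(cv2.findContours((l==i).astype(np.uint8),0,2)[0][0])
for u in cv2.approxPolyDP(h,3,True)[:,0]: print(u,stn(ray('side',[u],.116)[0]).round(4)[:2],'bottom',stn(ray('side',[u],.09)[0]).round(4)[:2])
E
python3 -c "
from h import *
tof(-.19,0,.24,0)"
```

```text
top left edge [array([-0.0321,  0.0425]), array([-0.1511,  0.0521])]
[[298, 150, 92, 51, 2817], [388, 203, 2, 2, 3]]
[389 150] [-0.1101 -0.143 ] bottom [-0.0832 -0.1959]
[380 182] [-0.1695 -0.0099] bottom [-0.1462 -0.0546]
[351 200] [-0.1676  0.08  ] bottom [-0.1442  0.0408]
[305 179] [-0.0638  0.0738] bottom [-0.0341  0.0342]
[298 171] [-0.0345  0.0577] bottom [-0.003   0.0171]
[318 150] [-0.005 -0.043] bottom [ 0.0283 -0.0897]
shift [ 0.0944  0.0048 -0.0618] turn [-0.1005  0.904  -0.0039]
```

```bash
python3 -m handwheel '[[0.4,0.01,0,-0.01,0.1,0.087,-0.047],[0.4,0.02,0,-0.02,0.2,0.174,-0.094],[0.4,0.03,0,-0.02,0.3,0.261,-0.142],[0.4,0.04,0,-0.02,0.4,0.348,-0.189],[0.4,0.04,0,-0.02,0.5,0.435,-0.236],[0.4,0.04,0,-0.02,0.6,0.522,-0.283],[0.4,0.04,0,-0.02,0.7,0.61,-0.331],[0.4,0.04,0,-0.02,0.8,0.697,-0.378],[0.4,0.04,0,-0.02,0.926,0.807,-0.438],[0.4,0.04,0,-0.02,0.926,0.807,-0.438],[0.4,0.04,0,-0.02,0.926,0.807,-0.438]]'|head -2
python3 -c "
from h import *
st();tip();tof(-.185,0,.22,0)"
```

```text
time_s: 26.25
position: [0.5345, -0.1223, 0.2381]
t 26.25 stn [-0.1233 -0.005   0.2381] F [ 1.  -1.1 -0.4] w 0.0353 q [ 0.05  0.61 -0.6   1.94  1.19  1.56  0.43]
tip [-0.1241  0.0111  0.2483] toolz stn [ 0.04  -0.844 -0.535]
shift [0.0647 0.0291 0.0132] turn [-1.0041  0.0755 -0.0512]
```

```bash
python3 -m handwheel '[[0.4,0.02,0.003,0,-0.13,0.01,-0.007],[0.4,0.04,0.006,0,-0.26,0.02,-0.013],[0.4,0.06,0.01,0,-0.39,0.03,-0.02],[0.4,0.065,0.015,0.003,-0.52,0.04,-0.026],[0.4,0.065,0.02,0.006,-0.65,0.05,-0.033],[0.4,0.065,0.025,0.01,-0.78,0.06,-0.04],[0.4,0.065,0.029,0.013,-0.91,0.07,-0.046],[0.4,0.065,0.029,0.013,-1.004,0.076,-0.051],[0.4,0.065,0.029,0.013,-1.004,0.076,-0.051],[0.4,0.065,0.029,0.013,-1.004,0.076,-0.051]]'|head -2
python3 -c "
from h import *
st();tip();tof(-.185,0,.098,0);tof(-.055,0,.098,0)"
```

```text
time_s: 27.25
position: [0.4728, -0.1228, 0.2007]
t 27.25 stn [-0.1848 -0.0006  0.2007] F [-0.1  1.1  0.4] w 0.0352 q [ 0.88  0.41 -0.88  1.94  0.39  0.96  1.46]
tip [-0.1849 -0.0005  0.2197] toolz stn [ 0.005 -0.002 -1.   ]
shift [0.0008 0.0008 0.1216] turn [-0.0021  0.005   0.0028]
shift [-0.1292  0.0004  0.1223] turn [-0.0021  0.005   0.0028]
```

```bash
python3 -m handwheel '[[0.5,0,0,0.03,0,0,0],[0.5,0,0,0.06,0,0,0],[0.5,0,0,0.09,0,0.003,0],[0.5,0,0,0.11,0,0.005,0],[0.5,0,0,0.12,0,0.005,0.003],[0.5,0.001,0.001,0.122,0,0.005,0.003],[0.5,0.001,0.001,0.122,0,0.005,0.003]]'|egrep 'pos|contact'
python3 -m handwheel '[[0.5,-0.004,0,0,0,0,0],[0.5,-0.01,0,0,0,0,0],[0.5,-0.017,0,0,0,0,0],[0.5,-0.024,0,0,0,0,0],[0.5,-0.031,0,0,0,0,0],[0.5,-0.038,0,0,0,0,0],[0.5,-0.045,0,0,0,0,0],[0.5,-0.052,0,0,0,0,0],[0.5,-0.059,0,0,0,0,0],[0.5,-0.066,0,0,0,0,0],[0.5,-0.07,0,0,0,0,0],[0.5,-0.07,0,0,0,0,0]]'|egrep 'pos|contact'
python3 - <<'E'
from h import *
st();tip()
im=cams.read_camera('top');cv2.imwrite('pics/t8.png',im);b=cams.read_camera('side');cv2.imwrite('pics/s8.png',b)
hsv=cv2.cvtColor(im,cv2.COLOR_BGR2HSV)
cv2.imwrite('pics/c8.png',np.hstack([cv2.resize(im[150:290,290:430],(400,400)),cv2.resize(b[90:230,260:400],(400,400))]))
E
```

```text
position: [0.472, -0.1195, 0.0786]
contact_force: [0.2, -0.3, 0.6]
position: [0.5427, -0.1141, 0.0777]
contact_force: [0.3, 0.0, -0.1]
t 29.15 stn [-0.1145  0.0026  0.0777] F [ 0.3  0.  -0.1] w 0.044 q [ 0.66  0.68 -0.72  1.86  0.6   0.83  1.29]
tip [-0.1144  0.0026  0.0967] toolz stn [-0.001  0.    -1.   ]
```

View pics/c8.png

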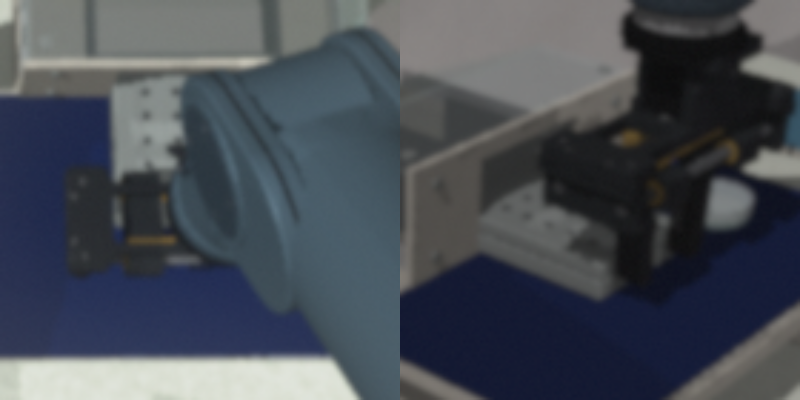

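The top crop shows the case's left edge from (112,80) to (115,215), with its front at the mouth and the fingers behind it. The side crop shows it entering the mouth with the dish untouched. I'll turn the left edge into numbers.

```bash
python3 - <<'E'
from h import *
for u in((112,80),(113,130),(115,215)): print(stn(ray('top',[np.array(u)*.35+[290,150]],.116)[0]).round(4))
im=cv2.imread('pics/t8.png').astype(int)
# subpixel left edge: strongest dark->light step per row, cols 320..338
for r in range(178,208,4):
    g=cv2.GaussianBlur(im[...,2].astype(np.float32),(0,0),1)[r,318:342];d=np.diff(g);k=int(d.argmax())
    print(r,318.5+k,round(float(d[k])),stn(ray('top',[[318.5+k,r]],.116)[0]).round(4)[:2])
E
```

```text
[0.0004 0.0536 0.116 ]
[-0.0369  0.0539  0.116 ]
[-0.0991  0.0542  0.116 ]
178 340.5 6 [0.0004 0.0301]
182 328.5 14 [-0.0082  0.0553]
186 328.5 27 [-0.0167  0.0555]
190 328.5 27 [-0.0253  0.0558]
194 328.5 26 [-0.0338  0.056 ]
198 328.5 25 [-0.0422  0.0562]
202 328.5 24 [-0.0507  0.0565]
206 329.5 25 [-0.0591  0.0546]
```

```bash
python3 - <<'E'
from h import *
im=cv2.imread('pics/top0.png');g=im.astype(int).sum(2)//3
for r in(172,174,176,178,180): print(r,g[r,318:400:1].tolist())
for z in(.095,.116,.14,.158):
    print(z,[proj('top',world(-.005,y,z)).tolist() for y in(.053,-.053)],proj('top',world(-.03,.045,.116)))
t=cv2.imread('pics/t8.png').astype(int).sum(2)//3
for r in(174,178,182,190): print('t8',r,t[r,318:345].tolist())
E
```

```text
172 [164, 164, 163, 163, 165, 166, 167, 167, 166, 166, 166, 166, 165, 165, 163, 162, 162, 162, 164, 165, 165, 165, 164, 163, 163, 162, 163, 163, 162, 163, 163, 163, 162, 165, 172, 175, 175, 175, 177, 179, 181, 182, 184, 182, 184, 184, 184, 183, 184, 185, 186, 185, 184, 184, 184, 183, 182, 182, 182, 180, 180, 180, 180, 181, 182, 183, 184, 183, 184, 183, 183, 184, 184, 186, 186, 186, 186, 186, 185, 185, 184, 183]
174 [111, 111, 110, 110, 108, 109, 109, 111, 112, 113, 113, 112, 111, 108, 105, 104, 103, 104, 104, 106, 106, 106, 108, 108, 107, 108, 107, 108, 108, 110, 112, 113, 115, 118, 120, 119, 118, 119, 121, 124, 123, 124, 122, 124, 123, 124, 124, 123, 123, 123, 124, 124, 123, 123, 123, 123, 123, 122, 121, 120, 120, 119, 119, 120, 124, 127, 129, 132, 133, 134, 133, 134, 134, 134, 133, 133, 134, 134, 134, 134, 133, 130]
176 [94, 93, 93, 93, 94, 93, 93, 94, 95, 96, 94, 92, 86, 75, 66, 66, 67, 69, 72, 74, 77, 79, 80, 79, 81, 80, 82, 82, 84, 86, 87, 87, 88, 88, 89, 88, 87, 87, 86, 86, 87, 86, 85, 84, 84, 84, 84, 83, 84, 83, 83, 84, 83, 84, 84, 85, 86, 87, 86, 86, 84, 84, 92, 109, 120, 122
[... 906 characters left out ...]
33.8 192.2]
0.116 [[329.6, 180.5], [380.5, 180.4]] [333.8 192.2]
0.14 [[330.9, 177.5], [383.2, 177.4]] [333.8 192.2]
0.158 [[332.0, 175.2], [385.3, 175.1]] [333.8 192.2]
t8 174 [114, 115, 115, 113, 112, 114, 112, 115, 115, 117, 116, 116, 115, 113, 110, 110, 110, 111, 111, 110, 111, 110, 110, 110, 110, 110, 110]
t8 178 [97, 97, 97, 96, 96, 97, 97, 97, 98, 97, 96, 95, 91, 84, 82, 83, 85, 85, 92, 100, 105, 108, 114, 124, 130, 129, 129]
t8 182 [92, 92, 93, 92, 92, 93, 92, 92, 93, 93, 100, 120, 138, 141, 138, 137, 137, 139, 136, 133, 126, 114, 101, 103, 120, 133, 138]
t8 190 [50, 49, 49, 48, 49, 49, 49, 48, 49, 55, 79, 108, 131, 136, 136, 137, 137, 139, 137, 133, 131, 122, 104, 97, 112, 129, 137]
```

```bash
python3 -m handwheel '[[0.5,-0.003,0,0,0,0,0],[0.5,-0.006,0,0,0,0,0]]'|egrep 'pos|contact'; python3 -m handwheel '[[0.5,-0.003,0,0,0,0,0],[0.5,-0.006,0,0,0,0,0]]'|egrep 'pos|contact';python3 -m handwheel '[[0.5,-0.003,0,0,0,0,0],[0.5,-0.006,0,0,0,0,0]]'|egrep 'pos|contact'
python3 - <<'E'
from h import *
tip()
im=cams.read_camera('top');cv2.imwrite('pics/t9.png',im);cv2.imwrite('pics/s9.png',cams.read_camera('side'))
t=im.astype(int).sum(2)//3;u=cv2.imread('pics/t8.png').astype(int).sum(2)//3;v=cv2.imread('pics/top0.png').astype(int).sum(2)//3
for r in(176,178,180,182,184,190,198):
    for n,k in(('0',v),('8',u),('9',t)): print(n,r,k[r,322:358].tolist())
# hole pattern rows down col 332..345
print([t[r,336] for r in range(176,215)]);print([u[r,336] for r in range(176,215)])
E
```

```text
position: [0.5465, -0.1142, 0.0776]
contact_force: [-5.2, -0.6, 4.4]
position: [0.5534, -0.1135, 0.0776]
contact_force: [-1.7, -0.2, 1.2]
position: [0.5596, -0.113, 0.0776]
contact_force: [-2.8, -0.4, 1.7]
tip [-0.0975  0.0024  0.0966] toolz stn [-0.003 -0.    -1.   ]
0 176 [94, 93, 93, 94, 95, 96, 94, 92, 86, 75, 66, 66, 67, 69, 72, 74, 77, 79, 80, 79, 81, 80, 82, 82, 84, 86, 87, 87, 88, 88, 89, 88, 87, 87, 86, 86]
8 176 [96, 97, 98, 97, 97, 98, 97, 96, 91, 82, 77, 76, 76, 75, 76, 76, 76, 77, 81, 85, 87, 87, 86, 88, 95, 104, 108, 110, 109, 110, 110, 107, 100, 88, 79, 74]
9 176 [96, 97, 97, 97, 98, 97, 97, 97, 91, 83, 78, 75, 75, 75, 75, 74, 75, 74, 76, 81, 86, 87, 87, 89, 95, 105, 108, 109, 107, 100, 90, 77, 68, 60, 58, 58]
0 178 [94, 93, 94, 94, 94, 94, 94, 91, 86, 80, 79, 83, 84, 85, 86, 86, 86, 88, 91, 91, 92, 94, 95, 95, 96, 97, 96, 103, 112, 116, 117, 116, 116, 116, 115, 116]
8 178 [96, 97, 97, 97, 98, 97, 96, 95, 91, 84, 82, 83, 85, 85, 92, 100, 105, 108, 114, 124, 130, 129, 129, 130, 133, 135, 138, 136, 137, 137, 136, 128, 109, 88, 78, 76]
9 178 [97, 96, 97, 98, 97, 97, 96, 9
[... 3126 characters left out ...]
int64(41), np.int64(42), np.int64(37), np.int64(36), np.int64(38), np.int64(39), np.int64(39), np.int64(40), np.int64(40)]
[np.int64(76), np.int64(77), np.int64(92), np.int64(113), np.int64(130), np.int64(135), np.int64(136), np.int64(136), np.int64(137), np.int64(136), np.int64(136), np.int64(136), np.int64(136), np.int64(136), np.int64(137), np.int64(140), np.int64(145), np.int64(147), np.int64(148), np.int64(147), np.int64(145), np.int64(143), np.int64(141), np.int64(140), np.int64(139), np.int64(137), np.int64(136), np.int64(137), np.int64(136), np.int64(137), np.int64(137), np.int64(137), np.int64(131), np.int64(111), np.int64(77), np.int64(53), np.int64(43), np.int64(40), np.int64(39)]
```

The stored rows show the case's rear edge moved 17 mm with the fingers. Its left edge stayed at column 328.7 and the force stayed small, so it is passing through the mouth. I'll keep pushing.

```bash
python3 -m handwheel '[[0.5,-0.004,0,0,0,0,0],[0.5,-0.009,0,0,0,0,0],[0.5,-0.014,0,0,0,0,0],[0.5,-0.019,0,0,0,0,0]]'|egrep 'pos|contact'; python3 -m handwheel '[[0.5,-0.005,0,0,0,0,0],[0.5,-0.01,0,0,0,0,0],[0.5,-0.015,0,0,0,0,0],[0.5,-0.02,0,0,0,0,0],[0.5,-0.023,0,0,0,0,0],[0.5,-0.023,0,0,0,0,0]]'|egrep 'pos|contact'
python3 - <<'E'
from h import *
st();tip()
im=cams.read_camera('top');cv2.imwrite('pics/t10.png',im);t=im.astype(int).sum(2)//3
for r in(176,180,184): print(r,t[r,322:345].tolist())
print([int(t[r,334]) for r in range(172,200)])
E
```

```text
position: [0.579, -0.1113, 0.0776]
contact_force: [-1.0, -0.5, 0.8]
position: [0.602, -0.1093, 0.0776]
contact_force: [-0.2, 0.4, 0.4]
t 30.95 stn [-0.0549  0.0027  0.0776] F [-0.2  0.4  0.4] w 0.0444 q [ 0.59  0.76 -0.7   1.7   0.6   0.9   1.3 ]
tip [-0.0549  0.0027  0.0966] toolz stn [-0.002 -0.    -1.   ]
176 [82, 83, 84, 88, 94, 98, 99, 98, 92, 82, 76, 74, 74, 75, 74, 75, 77, 75, 79, 83, 87, 89, 88]
180 [44, 45, 44, 48, 61, 80, 93, 108, 114, 93, 65, 50, 49, 51, 59, 69, 70, 62, 56, 58, 69, 83, 101]
184 [46, 45, 45, 43, 44, 45, 44, 47, 47, 43, 43, 43, 42, 42, 43, 42, 41, 42, 41, 42, 44, 41, 42]
[171, 146, 111, 85, 74, 72, 69, 62, 49, 44, 42, 44, 42, 39, 36, 34, 38, 38, 40, 39, 39, 40, 39, 38, 35, 33, 33, 33]
```

```bash
python3 -m handwheel '[[0.5,0.01,0,0,0,0,0],[0.5,0.02,0,-0.01,0,0,0],[0.5,0.03,0,-0.04,0,0,0],[0.5,0.04,0,-0.08,0,0,0],[0.5,0.05,0,-0.12,0,0,0],[0.5,0.05,0,-0.15,0.1,0,0],[0.5,0.05,0,-0.17,0.23,0,0],[0.5,0.05,0,-0.17,0.36,0,0],[0.5,0.05,0,-0.17,0.5,0,0],[0.5,0.05,0,-0.17,0.64,0,0],[0.5,0.05,0,-0.17,0.77,0,0],[0.5,0.05,0,-0.17,0.9,0,0],[0.5,0.05,0,-0.17,1.0,0,0],[0.5,0.05,0,-0.17,1.0,0,0]]'|head -2
python3 - <<'E'
from h import *
st();tip();tof(-.08,0,.25,55)
im=cams.read_camera('side');cv2.imwrite('pics/s11.png',im);im=cams.read_camera('top');cv2.imwrite('pics/t11.png',im);t=im.astype(int).sum(2)//3
print([int(t[r,334]) for r in range(172,200)])
E
```

```text
time_s: 32.4
position: [0.5506, -0.1115, 0.2458]
t 32.4 stn [-0.1064  0.0046  0.2458] F [-0.1 -0.5 -0.7] w 0.0442 q [-0.    0.63 -0.55  1.86  1.14  1.57  0.58]
tip [-0.1064  0.0206  0.2561] toolz stn [ 0.003 -0.842 -0.54 ]
shift [-0.0419  0.0027  0.0076] turn [-0.9144 -0.8786  0.4901]
[190, 164, 128, 105, 97, 96, 99, 106, 106, 93, 81, 76, 71, 67, 59, 50, 48, 48, 48, 48, 49, 46, 51, 56, 62, 60, 52, 46]
```

```bash
python3 -m handwheel '[[0.5,-0.004,0,0,-0.09,-0.087,0.048],[0.5,-0.008,0,0,-0.18,-0.174,0.097],[0.5,-0.012,0,0,-0.27,-0.261,0.145],[0.5,-0.016,0,0,-0.36,-0.348,0.194],[0.5,-0.02,0.001,0.002,-0.45,-0.435,0.242],[0.5,-0.025,0.001,0.004,-0.54,-0.522,0.29],[0.5,-0.03,0.002,0.006,-0.64,-0.61,0.34],[0.5,-0.035,0.002,0.007,-0.74,-0.71,0.395],[0.5,-0.042,0.003,0.008,-0.84,-0.8,0.445],[0.5,-0.042,0.003,0.008,-0.914,-0.879,0.49],[0.5,-0.042,0.003,0.008,-0.914,-0.879,0.49],[0.5,-0.042,0.003,0.008,-0.914,-0.879,0.49]]'|head -2
python3 - <<'E'
from h import *
st();tip();tof(-.075,0,.16,55);tof(-.075,0,.103,55)
t=cams.read_camera('top');cv2.imwrite('pics/t12.png',t);t=t.astype(int).sum(2)//3
for c in(328,331,334,337):print([int(t[r,c]) for r in range(172,204)])
E
```

```text
time_s: 33.7
position: [0.5944, -0.1197, 0.2374]
t 33.7 stn [-0.0633 -0.0071  0.2374] F [ 0.2 -1.2 -1.8] w 0.0441 q [ 1.09  0.38 -1.    2.35  2.76  0.35 -0.79]
tip [-0.0781 -0.0054  0.2492] toolz stn [ 0.778 -0.09  -0.621]
shift [0.066  0.0151 0.0572] turn [-0.0892 -0.0646  0.0443]
shift [0.1104 0.0201 0.0926] turn [-0.0892 -0.0646  0.0443]
[179, 155, 122, 105, 109, 120, 128, 131, 131, 126, 118, 106, 97, 93, 90, 87, 86, 85, 84, 84, 82, 82, 82, 79, 79, 79, 78, 78, 72, 65, 56, 56]
[178, 153, 120, 102, 98, 98, 103, 118, 142, 156, 161, 162, 162, 162, 162, 162, 162, 162, 161, 161, 160, 158, 158, 158, 157, 156, 152, 139, 114, 87, 68, 57]
[176, 152, 119, 98, 91, 93, 103, 127, 151, 159, 160, 160, 160, 160, 159, 161, 161, 160, 161, 161, 160, 161, 161, 162, 162, 162, 158, 142, 112, 85, 67, 57]
[178, 154, 118, 97, 91, 98, 117, 139, 152, 156, 156, 156, 157, 158, 157, 157, 157, 157, 158, 158, 158, 158, 159, 159, 160, 159, 156, 144, 117, 90, 69, 56]
```

```bash
python3 -m handwheel '[[0.5,0.015,0.004,0.013,-0.02,-0.02,0.01],[0.5,0.03,0.008,0.026,-0.04,-0.04,0.02],[0.5,0.045,0.012,0.039,-0.06,-0.06,0.03],[0.5,0.06,0.016,0.052,-0.08,-0.065,0.044],[0.5,0.066,0.018,0.057,-0.089,-0.065,0.044],[0.5,0.066,0.018,0.057,-0.089,-0.065,0.044],[0.5,0.066,0.018,0.057,-0.089,-0.065,0.044]]'|head -2
python3 - <<'E'
from h import *
st();tip();tof(-.075,0.004,.104,55);tof(-.075,0.004,.104,50)
E
```

```text
time_s: 34.45
position: [0.5975, -0.1082, 0.1476]
t 34.45 stn [-0.0593  0.0041  0.1476] F [ 0.5 -0.2  1. ] w 0.0445 q [ 1.1   0.76 -0.99  2.39  2.97  0.62 -0.74]
tip [-0.0749  0.0041  0.1586] toolz stn [ 0.817 -0.    -0.576]
shift [ 0.0446 -0.0001  0.0313] turn [-0.0004 -0.003   0.0002]
shift [ 0.0463 -0.0001  0.0313] turn [-0.0004  0.0843  0.0002]
```

```bash
python3 -m handwheel '[[0.5,0.012,0,0.01,0,0,0],[0.5,0.024,0,0.02,0,0,0],[0.5,0.034,0,0.03,0,0,0],[0.5,0.04,0,0.036,0,0,0],[0.5,0.0406,0,0.037,0,0,0],[0.5,0.0406,0,0.037,0,0,0]]'|egrep 'pos|contact'
python3 - <<'E'
from h import *
st();tip();tof(-.068,0.004,.104,55);tof(.002,0.004,.103,55);tof(.007,0.004,.103,55)
E
```

```text
position: [0.6043, -0.1069, 0.0929]
contact_force: [0.9, 0.6, 0.4]
t 35.05 stn [-0.0525  0.0049  0.0929] F [0.9 0.6 0.4] w 0.0441 q [ 1.04  0.92 -0.91  2.37  3.03  0.74 -0.69]
tip [-0.068   0.0049  0.1038] toolz stn [ 0.818  0.001 -0.576]
shift [-0.0002 -0.0009 -0.0001] turn [ 0.0014 -0.0025 -0.0008]
shift [-0.0397 -0.001   0.0577] turn [ 0.0014 -0.0025 -0.0008]
shift [-0.0426 -0.001   0.0618] turn [ 0.0014 -0.0025 -0.0008]
```

```bash
python3 -m handwheel '[[0.5,-0.002,0,0.003,0,0,0],[0.5,-0.005,0,0.007,0,0,0],[0.5,-0.008,0,0.012,0,0,0],[0.5,-0.012,0,0.017,0,0,0],[0.5,-0.016,0,0.023,0,0,0],[0.5,-0.02,-0.001,0.029,0,0,0],[0.5,-0.023,-0.001,0.033,0,0,0]]'|egrep 'pos|contact'
python3 - <<'E'
from h import *
tip();tof(.003,0.004,.103,55);tof(.008,0.004,.103,55)
t=cams.read_camera('top');cv2.imwrite('pics/t13.png',t);t=t.astype(int).sum(2)//3
for c in(331,334,337):print([int(t[r,c]) for r in range(172,204)])
E
```

```text
position: [0.6449, -0.1045, 0.092]
contact_force: [-1.1, -0.1, 1.3]
tip [-0.0274  0.004   0.1029] toolz stn [ 0.818  0.002 -0.576]
shift [-0.0176 -0.      0.0248] turn [ 0.0018 -0.0028 -0.0017]
shift [-0.0205 -0.      0.0289] turn [ 0.0018 -0.0028 -0.0017]
[206, 183, 145, 117, 100, 87, 85, 99, 120, 138, 142, 144, 143, 143, 143, 141, 140, 134, 119, 99, 82, 65, 53, 51, 50, 49, 49, 50, 50, 50, 50, 50]
[202, 179, 139, 105, 85, 79, 89, 114, 136, 145, 145, 146, 146, 146, 145, 145, 144, 138, 119, 94, 76, 62, 53, 50, 48, 47, 46, 47, 46, 46, 46, 46]
[205, 181, 138, 99, 81, 86, 106, 127, 139, 142, 143, 144, 144, 145, 145, 144, 143, 135, 114, 79, 53, 42, 39, 40, 40, 40, 39, 39, 38, 40, 39, 39]
```

The case's rear edge is now at row 190.5 (station x about −25 mm), moving with the fingers. Next is the final push over the lip.

```bash
python3 -m handwheel '[[0.5,-0.003,0,0.004,0,0,0],[0.5,-0.007,0,0.01,0,0,0],[0.5,-0.012,0,0.017,0,0,0],[0.5,-0.0175,0,0.025,0,0,0],[0.5,-0.0195,0,0.0275,0,0,0],[0.5,-0.0205,0,0.029,0,0,0],[0.5,-0.0205,0,0.029,0,0,0]]'|egrep 'pos|contact'
python3 - <<'E'
from h import *
st();tip()
t=cams.read_camera('top');cv2.imwrite('pics/t14.png',t);cv2.imwrite('pics/s14.png',cams.read_camera('side'));t=t.astype(int).sum(2)//3
v=cv2.imread('pics/top0.png').astype(int).sum(2)//3
for c in(331,337):print([int(t[r,c]) for r in range(172,204)])
# chute: look along column 345 behind panel, before vs now
print([int(v[r,350]) for r in range(90,176,3)]);print([int(t[r,350]) for r in range(90,176,3)])
E
```

```text
position: [0.6796, -0.1016, 0.0919]
contact_force: [0.1, 0.2, -0.4]
t 36.5 stn [0.023  0.0042 0.0919] F [ 0.1  0.2 -0.4] w 0.0444 q [ 0.93  0.94 -0.88  2.21  2.95  0.66 -0.67]
tip [0.0075 0.0041 0.1028] toolz stn [ 0.817  0.002 -0.576]
[208, 184, 144, 113, 99, 101, 105, 106, 104, 98, 85, 65, 53, 51, 49, 48, 44, 45, 53, 61, 69, 74, 81, 82, 75, 64, 50, 39, 34, 35, 38, 39]
[205, 175, 122, 72, 44, 35, 39, 39, 41, 39, 40, 41, 39, 40, 39, 39, 39, 38, 39, 39, 39, 41, 43, 40, 39, 39, 39, 38, 37, 37, 40, 39]
[55, 55, 54, 78, 106, 107, 106, 108, 107, 107, 108, 107, 107, 106, 117, 116, 115, 115, 115, 115, 116, 119, 119, 119, 119, 119, 113, 159, 115]
[62, 59, 62, 87, 118, 119, 118, 119, 119, 118, 109, 101, 101, 91, 110, 108, 94, 109, 102, 98, 109, 104, 102, 103, 104, 103, 105, 174, 110]
```

```bash
python3 -m handwheel '[[0.5,0,0,0,0,0,0],[0.5,0,0,0,0,0,0],[0.5,0,0,0,0,0,0],[0.5,0,0,0,0,0,0],[0.5,0,0,0,0,0,0]]'|egrep 'pos|contact'
cat >> h.py <<'E'
def chute(tag):
    t=cams.read_camera('top');cv2.imwrite(f'pics/t{tag}.png',t);t=t.astype(int).sum(2)//3
    for c in(345,350,356):print(c,[int(t[r,c]) for r in range(84,176,3)])
E
python3 - <<'E'
from h import *
tip();chute(15)
s=np.tan(np.radians(28))
for x in(.064,.1,.14,.18,.22): print(x,'chute surf',proj('top',world(x,0,.09-s*(x-.064))),'+26',proj('top',world(x,0,.116-s*(x-.064))))
E
```

```text
position: [0.6794, -0.1017, 0.0919]
contact_force: [0.6, -0.1, 0.2]
tip [0.0073 0.004  0.1029] toolz stn [ 0.817  0.002 -0.576]
345 [107, 92, 61, 62, 76, 97, 97, 97, 93, 93, 95, 88, 96, 92, 97, 100, 107, 105, 112, 127, 126, 128, 127, 131, 132, 132, 132, 132, 125, 175, 124]
350 [107, 92, 61, 60, 76, 97, 96, 98, 97, 98, 96, 98, 98, 98, 97, 101, 108, 104, 112, 127, 127, 128, 128, 132, 131, 132, 132, 132, 125, 174, 119]
356 [107, 91, 61, 60, 76, 97, 97, 97, 96, 96, 97, 90, 97, 89, 98, 100, 110, 104, 112, 126, 126, 127, 127, 131, 131, 132, 131, 132, 124, 172, 116]
0.064 chute surf [351.7 152.7] +26 [353.8 148.8]
0.1 chute surf [349.7 139.9] +26 [351.6 135.8]
0.14 chute surf [347.6 126.5] +26 [349.4 122.2]
0.18 chute surf [345.5 113.8] +26 [347.3 109.3]
0.22 chute surf [343.6 101.7] +26 [345.3  97.1]
```

The case's reading has moved from rows 120–168 to rows 96–138, which is station x of about 0.10–0.22, the bottom of the chute. I'll draw the fingers straight back and lift away.

```bash
python3 -m handwheel '[[0.5,0.005,0,-0.007,0,0,0],[0.5,0.01,0,-0.015,0,0,0],[0.5,0.015,0,-0.022,0,0,0],[0.5,0.022,0,-0.032,0,0,0],[0.5,0.03,0,-0.043,0,0,0],[0.5,0.038,0,-0.055,0,0,0],[0.5,0.041,0,-0.06,0,0,0],[0.5,0.02,0,-0.075,0,0,0],[0.5,-0.01,0,-0.095,0,0,0],[0.5,-0.03,0,-0.11,0,0,0],[0.5,-0.045,0,-0.12,0,0,0],[0.5,-0.045,0,-0.12,0,0,0],[0.5,-0.045,0,-0.12,0,0,0],[0.5,-0.045,0,-0.12,0,0,0],[0.5,-0.045,0,-0.12,0,0,0]]'|egrep 'pos|contact'
python3 - <<'E'
from h import *
st();tip();chute(16);cv2.imwrite('pics/s16.png',cams.read_camera('side'))
a=cv2.imread('pics/side0.png').astype(int);b=cv2.imread('pics/s16.png').astype(int);d=np.abs(a-b).sum(2)
# flap: mouth region in side view, before vs after; also spray and dish
P=[proj('side',world(0,y,z)) for y in(.053,-.053) for z in(.09,.158)];print(P)
for n,(u0,u1,v0,v1) in dict(flap=(294,318,138,160),spray=(205,242,150,240),dish=(355,385,150,170)).items(): print(n,d[v0:v1,u0:u1].mean().round(1),a[v0:v1,u0:u1].mean().round(1),b[v0:v1,u0:u1].mean().round(1))
t0=cv2.imread('pics/top0.png').astype(int).sum(2)//3;t=cv2.imread('pics/t16.png').astype(int).sum(2)//3
for r in(176,178,180):print(t0[r,328:385:3].tolist(),t[r,328:385:3].tolist())
for c in(400,412,420,430): pass
print('dish diff',np.abs(t0-t)[205:237,390:424].mean(),'jar',np.abs(t0-t)[150:172,415:440].mean(),'spray',np.abs(t0-t)[142:185,250:278].mean())
E
```

```text
position: [0.6071, -0.1074, 0.1967]
contact_force: [0.9, -0.5, -0.6]
t 38.65 stn [-0.0497  0.0041  0.1967] F [ 0.9 -0.5 -0.6] w 0.0438 q [ 1.16  0.63 -1.06  2.36  2.9   0.48 -0.77]
tip [-0.0652  0.0041  0.2076] toolz stn [ 0.817  0.003 -0.577]
345 [106, 91, 61, 60, 75, 97, 94, 95, 91, 92, 93, 87, 95, 92, 96, 99, 107, 103, 112, 126, 126, 126, 126, 130, 130, 130, 130, 131, 124, 173, 113]
350 [106, 91, 60, 59, 75, 97, 94, 96, 95, 96, 96, 96, 96, 96, 97, 98, 107, 103, 110, 126, 126, 125, 126, 129, 130, 131, 130, 130, 124, 172, 108]
356 [104, 88, 60, 60, 75, 95, 95, 96, 94, 94, 95, 88, 96, 87, 97, 99, 107, 103, 110, 125, 126, 125, 125, 128, 129, 131, 130, 130, 122, 170, 104]
[array([285.1, 176.6]), array([286.2, 144.2]), array([318.2, 159.3]), array([320.4, 128.5])]
flap 25.5 63.5 57.7
spray 20.1 70.7 77.4
dish 23.3 83.8 90.2
[94, 75, 67, 74, 80, 80, 84, 87, 89, 87, 87, 84, 84, 83, 83, 85, 86, 84, 120] [102, 80, 67, 68, 68, 69, 72, 72, 75, 75, 74, 72, 72, 71, 76, 79, 79, 83, 123]
[94, 80, 84, 86, 91, 94, 96, 103, 117, 116, 114, 112, 111, 113, 95, 94, 108, 108, 127] [102, 75, 69, 69, 75, 84, 90, 104, 123, 123, 123, 123, 123, 120, 101, 101, 114, 117, 118]
[97, 108, 112, 121, 151, 153, 152, 165, 188, 180, 182, 183, 179, 182, 149, 144, 168, 129, 121] [101, 92, 96, 112, 143, 162, 164, 179, 204, 195, 197, 200, 194, 198, 161, 155, 183, 141, 119]
dish diff 41.68841911764706 jar 11.22 spray 11.343023255813954
```

```bash
python3 - <<'E'
from h import *
for n in('side0','s16'):
    im=cv2.imread(f'pics/{n}.png');g=cv2.cvtColor(im,cv2.COLOR_BGR2GRAY).astype(float)
    o=[]
    for (u0,u1,v0,v1),f in(((350,390,148,172),lambda p:p>(p.max()*.75)),((200,245,150,190),lambda p:p<35)):
        m=f(g[v0:v1,u0:u1]);y,x=np.nonzero(m);o.append((round(x.mean()+u0,1),round(y.mean()+v0,1),len(x)))
    print(n,'dish,spray head',o)
    # flap lower-gap profile through the mouth (rows) at col 302
    print([int(k) for k in g[130:176:2,302]])
E
```

```text
side0 dish,spray head [(np.float64(371.4), np.float64(158.5), 324), (np.float64(223.2), np.float64(167.1), 838)]
[95, 114, 93, 92, 88, 66, 61, 61, 61, 60, 59, 60, 64, 67, 68, 69, 70, 69, 87, 105, 69, 29, 28]
s16 dish,spray head [(np.float64(371.9), np.float64(157.6), 241), (np.float64(223.1), np.float64(167.5), 782)]
[99, 109, 82, 78, 75, 56, 50, 50, 50, 50, 49, 49, 54, 58, 66, 74, 76, 77, 96, 115, 76, 34, 30]
```

The dish and spray head are where they started, the flap profile matches the shut state, and the case lies at the chute's end.

```bash
python3 -c "
from station import bot
print(bot.finish_job())"
```

```text
the job is handed in; nothing more can be done
None
```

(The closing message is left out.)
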